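# Lock the bowl holder onto its ball post

## Robot

A 6-joint arm with a two-finger parallel gripper is mounted at the origin on a cart in front of the work surface, level with it; the furniture and walls round the work are solid. World frame = base frame: x ahead of the robot, y to its left, z up, the work surface at z = 0. Lengths are in m, angles in rad, forces in N, time in s.
With the tool pointing down it reaches from about 0.325 to 0.875 m from the base axis. Payload 4.4 kg.
Tool frame: the origin (TCP) lies at the very end of the fingers, on their centre line; the grasp point (between the pads) lies env.hold_point_z behind it (env.hold_point_z is the distance from the TCP to the grasp point, in m); z points along the fingers, y is the line along which they close (so a half turn about z gives the same grasp; the last joint's range is limited). The gripper opens to 85 mm and grips with 20 to 120 N. Pads are 22 mm wide; open, the fingers measure 114 mm over their backs; the gripper's body (76 mm by 85 mm) begins 54 mm behind the grasp point. The pads swing forward as they close: fully open they stand 13 mm farther back than shut.
Start: joints at [-1.474, 0.207, 1.542, -0, 1.393, -0.15], TCP at [0.141, -0.557, 0.231] pointing down, gripper open.
Joint ranges: [-2.73, 2.73], [-0.86, 2.22], [0.23, 2.46], [-1.11, 4.25], [0.08, 2.63], [-2.82, 2.82]. Speed limits (rad/s): [2.79, 2.79, 3.14, 3.14, 3.14, 3.14].

## Interface

Orientations are given as [roll, pitch, yaw] about the fixed x, y, z axes, in that order (R = Rz(yaw) Ry(pitch) Rx(roll)).
In Python, from station import env gives the robot as it stands.
- The arm moves only by the shell command python3 -m creep 'ROWS' [FORCE]. ROWS is JSON, a list of rows, each an object of numbers: "jaw": the opening, from -1 (shut) to 1 (fully open); "tx", "ty", "tz": the shift along the tool's x, y, z in mm; "spin": the turn about the tool's z in degrees. A call has 1 to 8 rows; each row shifts and turns the commanded pose from where the row before left it, along the tool's axes as they then stand; what a row does not reach is not made up. A row lasts 1/10 s, in which the tool goes at most 50 mm and 8.59 degrees, less where a joint would pass 70% of its speed; a pose out of reach is approached as far as the arm can. A call with a gripper value outside its range is refused whole. The fingers move at their own pace and stop on an object; FORCE is the grip in N (left out, the last holds). Time passes only in rows, so rows that do not move let the fingers close. It gives the time, the measured TCP pose, the force, the opening and the grip force at its end, in the units of the state.
- env.observe(): the state, without advancing time (a new reading comes with each control period).
- env.capture(name): name is "scene" or "top"; returns a dict with "image" (384x512x3 uint8, red, green, blue), "depth" (384x512 float32, m along the optical axis (not along the pixel's ray), 0 where there is no reading), "vertical_fov" (degrees; the focal length in pixels is half the picture's height over the tangent of half this angle, whatever the lens; pixels are square), "cx", "cy" (the principal point, pixels), "world_from_camera" (4x4, takes a point from camera to world coordinates). Camera axes: x right, y down, z forward; pixel columns grow to the right and rows downward; lengths in m; the calibration is good to about 2 mm. A picture is of the moment at which its call begins.
- env.hand_in(): hands the job in; it is judged then, once.
The state is a dict: "clock": time; "joints": joint angles; "dq": joint speeds; "joint_torque": joint torques, N m; "tool_pos": TCP position; "ee_rot": TCP orientation; "wrist_force": force on the tool from outside, world axes, zero at the start; "moment": the same for the moment, N m; "grip_width": finger opening in m; "finger_force": force on a finger pad.
Only numpy, scipy, OpenCV 4.12 (cv2) and the standard library are available. Lean on these libraries where they do the work, as an engineer would, in place of code of your own. Each camera call takes 0.05 s, during which the arm holds its last target. There are 200 camera calls.

## Task

Fit the tint-bowl holder to the bench post: raise the red handle of its coupler right up, lower the coupler over the steel ball until it sits fully home and level on the collar, and only then press the handle all the way down so that it locks. The post is only hand-clamped, so feel the coupler on with less than 30 N, keep hold of it until it is home, and do not lean on the handle; leave the tint bowl, the brown dye bottle and the twist timer by the work standing where they are.

Things in the scene. Friction and masses are not known exactly. Their poses are not given: they have to be found in the camera images.
- coupler: Loose tint-bowl holder, 0.7 to 0.95 kg: grey bell-shaped socket 58 mm wide, 43 mm high, with a 116 mm steel bowl ring, 12 mm high, on its +x side (ring centre at x = 104 mm) and the red handle out along -x. Origin: centre of the socket's mouth in the flat underside, which lies on the worktop at first; z up. Home = underside flat on the post's collar; unlocked, it only rests there.
- socket_roof (a point): Roof of the socket, on its axis, 38 mm above the underside. The mouth flares from 48 mm wide at the underside to a 33 mm bore above 9 mm; play on the ball 1 to 2 mm. The flare catches the ball up to 10 mm off centre and pushes the coupler toward the ball. With the handle down a steel bolt bars the bore: the ball enters only with the handle up.
- coupler_grip (a point): Grip point of the black ribbed block on top of the socket (30 mm along the coupler's x, 26 mm along its y, from 43 to 73 mm above the underside); on the socket axis, 62 mm above the underside. Take it across the 26 mm.
- handle (a joint): Angle of the red handle, rad: 0 = down (locked), 1.2 = right up. Below 0.1 it stays down over-centre; let go above 0.4 it springs right up. Raising takes 2 N at the pad, closing 2 to 4 N, most at about 0.8, then it snaps down; over 5 N there rocks the coupler and bears several times as much on the post. With the ball well short of home the bolt strikes it and the handle stops short.
- handle_pad (a point): Middle of the red handle pad, 44 mm long (along the handle), 18 mm wide (along the coupler's y), 10 mm thick; 58 mm from the hinge. With the handle down it is at [-105, 0, 45] mm in the coupler's frame with free space below. It turns in the coupler's x-z plane.
- handle_hinge (a point): Hinge axis of the handle (parallel to the coupler's y), at [-47, 0, 42] mm in the coupler's frame.
- stand: Bench post, screwed down: grey foot 130 x 84 x 12 mm with a slot along its x. Origin: under the foot's centre; z up. Upright in the slot is clamped a post with a dark round collar, 76 mm wide, faced with rubber, and above it a 30 mm steel ball on a 12 mm neck (ball centre 22 mm, ball top 37 mm above the collar's top face).
- stand_slot (a point): Centre of the slot, on top of the foot, 12 mm above the worktop. The post was set by hand and is not measured: its axis stands up to 9 mm to either side of this point along the foot's x, and its collar's top face is anywhere from 60 to 92 mm above the worktop. Find the ball by feel or by eye.
- bowl: Pink tint bowl with an ear, 128 x 154 x 58 mm, loose; origin under its middle. Bystander.
- dye_bottle: Brown dye bottle with black cap, 43 mm thick, 117 mm high, loose; origin under its centre. Bystander.
- timer: White round twist timer, 63 mm across, 36 mm high, loose; origin under its centre. Bystander.
There are look-alikes about, which are no part of the job. What is shaped like the stand but orange is not meant.

How it is judged:
By the outcome, as a careful person would: the job done as asked, in the order asked, and still so for the second after the job is handed in, with the robot touching nothing.
It also fails if it takes over 72 s, if anything falls off the work surface, if the arm or the gripper's body presses on something with over 40 N, if the wrist force passes 120 N, or if a joint passes its speed limit or range.

## Working session

There is one attempt and no reset: what is moved stays moved. The work goes in short steps, Python scripts to look and compute and a shell command to move; the robot and the scene stay as the last step left them, time stands still between calls to the robot, and variables do not carry over. Pictures are saved under pics/ and viewed, at most 10 in all, crops included, and the job is handed in when it is done.

```bash
mkdir -p pics; ls; cat > h.py <<'E'
import numpy as np, cv2
from station import env
def cap(n,save=None):
    c=env.capture(n)
    if save: cv2.imwrite('pics/'+save,cv2.cvtColor(c['image'],cv2.COLOR_RGB2BGR))
    return c
def world(c):
    d=c['depth'];h,w=d.shape;f=h/2/np.tan(np.radians(c['vertical_fov'])/2)
    u,v=np.meshgrid(np.arange(w),np.arange(h))
    P=np.stack([(u-c['cx'])/f*d,(v-c['cy'])/f*d,d],-1)
    M=np.array(c['world_from_camera']);P=P@M[:3,:3].T+M[:3,3];P[d==0]=np.nan
    return P
E
python3 - <<'E'
from h import *
for n in('top','scene'):
    c=cap(n,n+'0.png');np.save(n+'0.npy',world(c));print(n,c['vertical_fov'],c['cx'],c['cy'],np.round(c['world_from_camera'],3).tolist())
    print([k for k in c])
o=env.observe();print(o,env.hold_point_z)
a=cv2.imread('pics/top0.png');
cv2.imwrite('pics/top0b.png',cv2.resize(a,(800,600)));
E
```

```text
pics
top 47.00970397057607 256.27016527805006 189.40781630369443 [[0.01, -0.996, 0.092, 0.414], [-1.0, -0.01, 0.001, -0.252], [-0.0, -0.092, -0.996, 1.091], [0.0, 0.0, 0.0, 1.0]]
['image', 'depth', 'vertical_fov', 'cx', 'cy', 'world_from_camera']
scene 53.54116235299971 258.1880325713505 194.51070427422715 [[0.882, -0.225, 0.413, 0.115], [-0.471, -0.388, 0.793, -0.946], [-0.018, -0.894, -0.448, 0.471], [0.0, 0.0, 0.0, 1.0]]
['image', 'depth', 'vertical_fov', 'cx', 'cy', 'world_from_camera']
{'clock': 0.1, 'joints': array([-1.47350350e+00,  2.07363200e-01,  1.54279859e+00,  5.48472038e-07,
        1.39352702e+00, -1.50519945e-01]), 'dq': array([-0.00090482, -0.00122887, -0.0050064 , -0.00100269,  0.0007918 ,
       -0.00171032]), 'joint_torque': array([-2.79897193e-05, -3.84091651e+01, -2.92549145e+01, -1.86586635e-04,
        4.84306584e-03,  2.68232668e-06]), 'tool_pos': array([ 0.14094926, -0.55675145,  0.23023168]), 'ee_rot': array([-3.13952027e+00, -3.14857512e-04,  2.47812349e-01]), 'wrist_force': array([-0.17846556,  0.54742902,  0.00850664]), 'moment': array([-0.01066815, -0.02893772,  0.01841819]), 'finger_force': 0.0, 'grip_width': 0.08507145647807941} 0.0187
```

View pics/top0b.png

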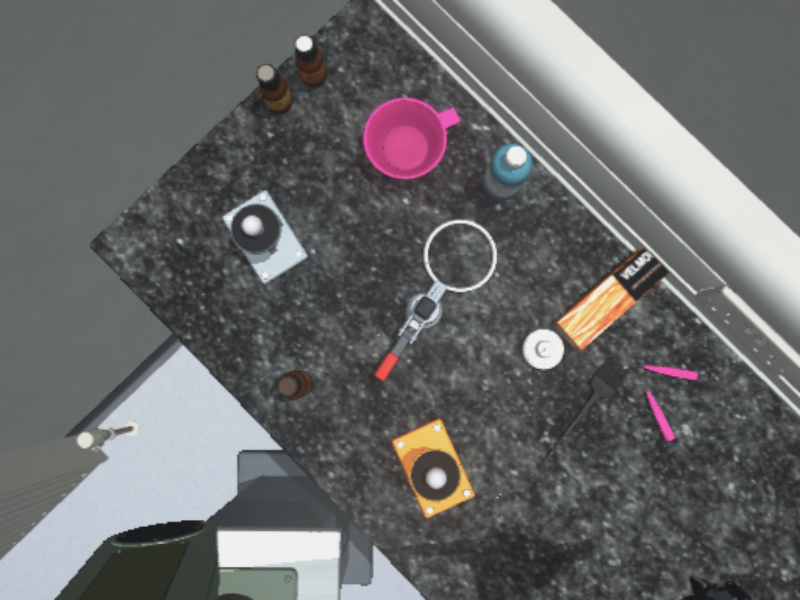

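View pics/scene0.png

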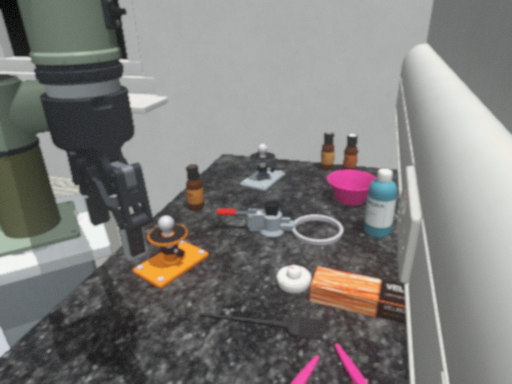

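The top view (800 px scale) shows the coupler at (425,308), its ring at (460,256) and the red handle at (388,366). The grey stand's ball is at (253,226). The orange decoy is at (436,475), the near dye bottle at (292,384), the timer at (544,349) and the bowl at (405,138). Next I measure these.

```bash
python3 - <<'E'
from h import *
P=np.load('top0.npy');a=cv2.imread('pics/top0.png');hsv=cv2.cvtColor(a,cv2.COLOR_BGR2HSV)
s=1/1.5625
def at(u,v): 
    u,v=int(u*s),int(v*s); return np.round(np.nanmedian(P[v-1:v+2,u-1:u+2].reshape(-1,3),0),4)
for n,u,v in[('block',425,306),('red',388,366),('ball',253,225),('collar',268,240),('collar2',243,240),('bottle',289,384),('timer',544,349),('bowlmid',405,145),('footcorner',290,250),('table',330,330)]:print(n,at(u,v))
X,Y,Z=P[...,0],P[...,1],P[...,2]
def box(x0,y0,x1,y1):
    m=np.zeros(Z.shape,bool);m[int(y0*s):int(y1*s),int(x0*s):int(x1*s)]=1;return m
red=((hsv[...,0]<8)|(hsv[...,0]>172))&(hsv[...,1]>140)&(hsv[...,2]>110)&box(360,330,410,390)
print('red',red.sum(),np.nanmean(P[red],0),np.nanmax(Z[red]))
B=box(410,285,440,330)
for z0,z1 in((.06,.08),(.035,.05)):
    m=B&(Z>z0)&(Z<z1);print('block',z0,m.sum(),np.nanmean(P[m],0),cv2.minAreaRect((P[m][:,:2]*1000).astype(np.float32)))
def circ(pts):
    A=np.c_[2*pts,np.ones(len(pts))];q=np.linalg.lstsq(A,(pts**2).sum(1),rcond=None)[0];return q[:2],np.sqrt(q[2]+q[0]**2+q[1]**2)
m=box(420,215,500,295)&(Z>.006)&(Z<.02)&(a.min(2)>110);m[:, :]&=True
print('ring',m.sum(),circ(P[m][:,:2]),np.nanmedian(Z[m]))
# stand
S=box(215,180,315,290)
print('hist',np.histogram(Z[S&(Z>.004)],bins=np.arange(0,.16,.005)))
m=S&(Z>.008)&(Z<.018)&(a.min(2)>120)
r=cv2.minAreaRect((P[m][:,:2]*1000).astype(np.float32));print('foot',m.sum(),r,np.median(Z[m]))
m=S&(Z>.05)&(Z<.1)&(a.max(2)<70);print('collar',m.sum(),np.median(Z[m]),cv2.minEnclosingCircle((P[m][:,:2]*1000).astype(np.float32)))
m=S&(Z>.1)&(a.min(2)>100);q=P[m];print('ball',m.sum(),q[:,2].max())
A=np.c_[2*q,np.ones(len(q))];t=np.linalg.lstsq(A,(q**2).sum(1),rcond=None)[0];print(t[:3],np.sqrt(t[3]+t[:3]@t[:3]))
from scipy.optimize import least_squares
print(least_squares(lambda c:np.linalg.norm(q-c,axis=1)-.015,q.mean(0)-[0,0,.01],loss='soft_l1',f_scale=.001).x)
E
```

```text
block [ 0.4954 -0.2865  0.0734]
red [ 0.4049 -0.2317  0.0508]
ball [ 0.6037 -0.0355  0.1162]
collar [ 0.5902 -0.0514  0.0789]
collar2 [ 0.5892 -0.0146  0.0796]
bottle [ 0.3801 -0.093   0.1168]
timer [ 0.4333 -0.4695  0.0355]
bowlmid [ 0.76   -0.2543  0.0091]
footcorner [ 0.5849 -0.0732  0.0118]
table [ 0.46   -0.1391  0.0019]
red 138 [ 0.4041108  -0.2287927   0.04819564] 0.05594234942534415
block 0.06 145 [ 0.49194705 -0.286815    0.07259542] ((492.4691467285156, -286.8424377441406), (25.762693405151367, 30.04254722595215), 56.7901496887207)
block 0.035 161 [ 0.48537624 -0.28269702  0.04451298] ((492.2412414550781, -285.3922424316406), (42.87038040161133, 61.22754669189453), 89.79003143310547)
ring 342 (array([ 0.57876784, -0.34270319]), np.float64(0.05486872942010041)) 0.012400490784471585
hist (array([ 78, 147, 664, 162,   0,   0,   0,   0,   2,   1,   0,   0,   0,
         0,   2, 344, 340,   2,   0,   1,  11,  30,  66,  30,   1,   0,
         0,   0,   0,   0,   0]), array([0.   , 0.005, 0.01 , 0.015, 0.02 , 0.025, 0.03 , 0.035, 0.04 ,
       0.045, 0.05 , 0.055, 0.06 , 0.065, 0.07 , 0.075, 0.08 , 0.085,
       0.09 , 0.095, 0.1  , 0.105, 0.11 , 0.115, 0.12 , 0.125, 0.13 ,
       0.135, 0.14 , 0.145, 0.15 , 0.155]))
foot 832 ((607.0521850585938, -33.19689178466797), (128.909912109375, 82.55976104736328), 33.2152099609375) 0.012724964579178821
collar 519 0.08001348883495774 ((607.2220458984375, -32.46110153198242), 34.7671012878418)
ball 131 0.12320527209116738
[ 0.60649822 -0.03362967  0.10516833] 0.013002914432918714
[ 0.60673782 -0.03296163  0.10205274]
```

```bash
cat >> h.py <<'E'
from scipy.spatial.transform import Rotation as R
def to(x,y,z,yaw=None):
    o=env.observe();r=R.from_euler('xyz',o['ee_rot'])
    d=r.inv().apply(np.array([x,y,z])-o['tool_pos'])*1000
    print('t',round(o['clock'],2),'pos',np.round(o['tool_pos'],4),'yaw',np.round(np.degrees(o['ee_rot']),2),'F',np.round(o['wrist_force'],2),'j',np.round(o['joints'],2),'dtool mm',np.round(d,1))
E
python3 -m creep '[{"spin":7.9},{"spin":7.9},{"spin":7.9},{"spin":7.9},{"spin":7.9},{"spin":7.9},{}]'; python3 -c "
from h import *
to(.4042,-.2294,.15)"
```

```text
t 0.1 pos [ 0.1409 -0.5568  0.2302] yaw [-1.7988e+02 -2.0000e-02  1.4200e+01] F [-0.18  0.55  0.01] j [-1.47  0.21  1.54  0.    1.39 -0.15] dtool mm [ 335.5 -252.6   80.9]validation failed for argument at $[0]...
```

```bash
python3 -m creep '[{"jaw":1,"tx":0,"ty":0,"tz":0,"spin":7.9},{"jaw":1,"tx":0,"ty":0,"tz":0,"spin":7.9},{"jaw":1,"tx":0,"ty":0,"tz":0,"spin":7.9},{"jaw":1,"tx":0,"ty":0,"tz":0,"spin":7.9},{"jaw":1,"tx":0,"ty":0,"tz":0,"spin":7.9},{"jaw":1,"tx":0,"ty":0,"tz":0,"spin":7.9},{"jaw":1,"tx":0,"ty":0,"tz":0,"spin":0}]'; python3 -c "
from h import *
to(.4042,-.2294,.15)"
```

```text
clock: 0.8
tool_pos: [0.141, -0.557, 0.2306]
ee_rot: [-3.141, 0.001, -0.579]
wrist_force: [-0.4, 0.2, 0.4]
grip_width: 0.0852
finger_force: 0.0
t 0.8 pos [ 0.141  -0.557   0.2306] yaw [-1.7994e+02  5.0000e-02 -3.3190e+01] F [-0.44  0.2   0.38] j [-1.47  0.21  1.54  0.    1.39  0.68] dtool mm [  41.  -418.2   81. ]
```

```bash
python3 -m creep '[{"jaw":0.2,"tx":5,"ty":-45,"tz":0,"spin":0},{"jaw":0.2,"tx":5,"ty":-45,"tz":0,"spin":0},{"jaw":0.2,"tx":5,"ty":-45,"tz":0,"spin":0},{"jaw":0.2,"tx":5,"ty":-45,"tz":0,"spin":0},{"jaw":0.2,"tx":5,"ty":-45,"tz":10,"spin":0},{"jaw":0.2,"tx":5,"ty":-45,"tz":10,"spin":0},{"jaw":0.2,"tx":5,"ty":-45,"tz":20,"spin":0},{"jaw":0.2,"tx":0,"ty":0,"tz":0,"spin":0}]'; python3 -c "
from h import *
to(.4042,-.2294,.026)"
```

```text
clock: 1.6
tool_pos: [0.3438, -0.3069, 0.1882]
ee_rot: [-3.137, 0.006, -0.57]
wrist_force: [-0.7, -0.5, -0.0]
grip_width: 0.0516
finger_force: 0.0
t 1.6 pos [ 0.3438 -0.3069  0.1882] yaw [-179.75    0.35  -32.63] F [-0.72 -0.53 -0.03] j [-0.92  0.01  1.85  0.    1.29  1.22] dtool mm [ 10.1 -97.1 162.6]
```

```bash
python3 -m creep '[{"jaw":0.2,"tx":3,"ty":-33,"tz":15,"spin":0},{"jaw":0.2,"tx":3,"ty":-33,"tz":15,"spin":0},{"jaw":0.2,"tx":3,"ty":-31,"tz":15,"spin":0},{"jaw":0.2,"tx":0,"ty":0,"tz":15,"spin":0},{"jaw":0.2,"tx":0,"ty":0,"tz":0,"spin":0},{"jaw":0.2,"tx":0,"ty":0,"tz":0,"spin":0}]'; python3 -c "
from h import *
to(.4042,-.2294,.026)"
```

```text
clock: 2.2
tool_pos: [0.4032, -0.2374, 0.1314]
ee_rot: [3.141, 0.0, -0.579]
wrist_force: [-0.6, -0.5, 0.5]
grip_width: 0.0513
finger_force: 0.0
t 2.2 pos [ 0.4032 -0.2374  0.1314] yaw [ 1.7998e+02  2.0000e-02 -3.3150e+01] F [-0.6  -0.48  0.55] j [-0.72  0.09  1.9  -0.    1.15  1.43] dtool mm [ -3.4  -7.3 105.4]
```

```bash
python3 -m creep '[{"jaw":0.2,"tx":-4,"ty":-7.3,"tz":20,"spin":0},{"jaw":0.2,"tx":0,"ty":0,"tz":25,"spin":0},{"jaw":0.2,"tx":0,"ty":0,"tz":25,"spin":0},{"jaw":0.2,"tx":0,"ty":0,"tz":20,"spin":0},{"jaw":0.2,"tx":0,"ty":0,"tz":15,"spin":0},{"jaw":0.2,"tx":0,"ty":0,"tz":0,"spin":0},{"jaw":0.2,"tx":0,"ty":0,"tz":0,"spin":0}]'; python3 - <<'E'
from h import *
to(.4042,-.2294,.026)
c=cap('scene','s1.png');a=cv2.imread('pics/s1.png')[160:310,150:400];cv2.imwrite('pics/s1c.png',cv2.resize(a,(800,480)))
E
```

```text
clock: 2.9
tool_pos: [0.4045, -0.2297, 0.0272]
ee_rot: [3.141, -0.001, -0.58]
wrist_force: [0.6, -0.5, 0.9]
grip_width: 0.0511
finger_force: 0.0
t 2.9 pos [ 0.4045 -0.2297  0.0272] yaw [ 1.7999e+02 -8.0000e-02 -3.3250e+01] F [ 0.64 -0.53  0.86] j [-0.7   0.26  1.96 -0.    0.91  1.45] dtool mm [-0.4 -0.1  1.2]
```

View pics/s1c.png

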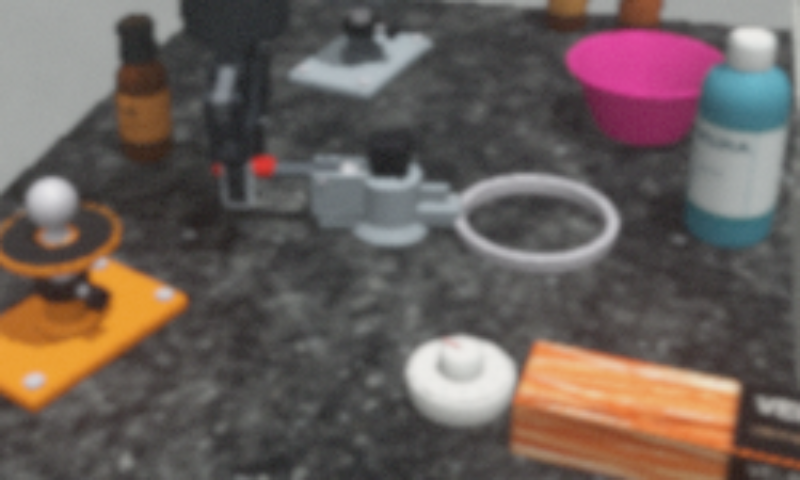

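The fingers straddle the red pad at about (235,165), with the coupler still flat. I'll close gently and then lift along the arc.

```bash
python3 -m creep '[{"jaw":-1,"tx":0,"ty":0,"tz":0,"spin":0},{"jaw":-1,"tx":0,"ty":0,"tz":0,"spin":0},{"jaw":-1,"tx":0,"ty":0,"tz":0,"spin":0},{"jaw":-1,"tx":0,"ty":0,"tz":0,"spin":0},{"jaw":-1,"tx":0,"ty":0,"tz":0,"spin":0},{"jaw":-1,"tx":0,"ty":0,"tz":0,"spin":0}]' 20
```

```text
clock: 3.55
tool_pos: [0.4047, -0.2291, 0.027]
ee_rot: [3.141, -0.002, -0.579]
wrist_force: [-0.9, 0.0, 6.2]
grip_width: 0.0176
finger_force: 26.1
```

```bash
python3 -m creep '[{"jaw":-1,"tx":0.4,"ty":0,"tz":-4.3,"spin":0},{"jaw":-1,"tx":0.7,"ty":0,"tz":-4.2,"spin":0},{"jaw":-1,"tx":1,"ty":0,"tz":-4.2,"spin":0},{"jaw":-1,"tx":1.3,"ty":0,"tz":-4.2,"spin":0},{"jaw":-1,"tx":3.6,"ty":0,"tz":-7.9,"spin":0},{"jaw":-1,"tx":4.6,"ty":0,"tz":-7.3,"spin":0},{"jaw":-1,"tx":0,"ty":0,"tz":0,"spin":0}]';python3 -m creep '[{"jaw":-1,"tx":5.9,"ty":0,"tz":-6.5,"spin":0},{"jaw":-1,"tx":0,"ty":0,"tz":0,"spin":0}]'
```

```text
clock: 4.25
tool_pos: [0.415, -0.2358, 0.0597]
ee_rot: [3.141, -0.003, -0.579]
wrist_force: [-0.8, 0.2, -4.3]
grip_width: 0.0172
finger_force: 24.5
clock: 4.45
tool_pos: [0.4199, -0.2389, 0.0658]
ee_rot: [3.141, -0.002, -0.579]
wrist_force: [-0.8, -0.3, -4.6]
grip_width: 0.0175
finger_force: 24.5
```

```bash
python3 - <<'E'
from h import *
c=cap('scene','s2.png');a=cv2.imread('pics/s2.png')[160:310,150:400];cv2.imwrite('pics/s2c.png',cv2.resize(a,(800,480)))
E
```

```text
(no output)
```

View pics/s2c.png

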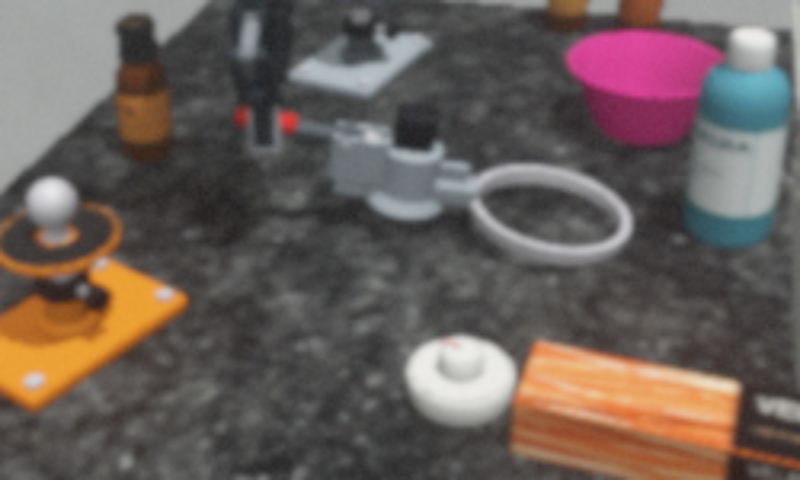

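The coupler was carried along instead: the handle at (265,122) is still in line with the tilted body, because the pinch was too stiff for the pad to pivot. I'll set it back, then regrip lightly nearer the tip.

```bash
python3 -m creep '[{"jaw":-1,"tx":-5.9,"ty":0,"tz":6.5,"spin":0},{"jaw":-1,"tx":-4.6,"ty":0,"tz":7.3,"spin":0},{"jaw":-1,"tx":-3.6,"ty":0,"tz":7.9,"spin":0},{"jaw":-1,"tx":-1.3,"ty":0,"tz":4.2,"spin":0},{"jaw":-1,"tx":-1,"ty":0,"tz":4.2,"spin":0},{"jaw":-1,"tx":-0.7,"ty":0,"tz":4.2,"spin":0},{"jaw":-1,"tx":-0.4,"ty":0,"tz":4,"spin":0},{"jaw":-1,"tx":0,"ty":0,"tz":0,"spin":0}]';
python3 -m creep '[{"jaw":-0.35,"tx":0,"ty":0,"tz":0,"spin":0},{"jaw":-0.35,"tx":0,"ty":0,"tz":0,"spin":0},{"jaw":-0.35,"tx":0,"ty":0,"tz":0,"spin":0}]'
python3 -c "
from h import *
to(.4042,-.2294,.026)
P=world(cap('top','t3.png'));X,Y,Z=P[...,0],P[...,1],P[...,2]
m=(abs(X-.492)<.04)&(abs(Y+.287)<.04)&(Z>.06)&(Z<.085);print(m.sum(),np.nanmean(P[m],0),cv2.minAreaRect((P[m][:,:2]*1000).astype(np.float32)))
"
```

```text
clock: 5.3
tool_pos: [0.4039, -0.2283, 0.0272]
ee_rot: [-3.141, 0.001, -0.579]
wrist_force: [-3.8, 3.5, 7.0]
grip_width: 0.0174
finger_force: 26.1
clock: 5.6
tool_pos: [0.4046, -0.229, 0.0269]
ee_rot: [3.141, -0.001, -0.579]
wrist_force: [1.2, -0.9, -0.2]
grip_width: 0.0276
finger_force: 0.0
t 5.6 pos [ 0.4046 -0.229   0.0269] yaw [ 1.7999e+02 -8.0000e-02 -3.3200e+01] F [ 1.18 -0.91 -0.2 ] j [-0.7   0.26  1.96 -0.    0.91  1.45] dtool mm [-0.1  0.6  0.9]
141 [ 0.49053694 -0.28516934  0.07275122] ((490.9253234863281, -285.07208251953125), (25.753623962402344, 29.661041259765625), 56.78156661987305)
```

```bash
python3 -m creep '[{"jaw":-0.35,"tx":-14,"ty":-0.5,"tz":0,"spin":0},{"jaw":-0.35,"tx":-13,"ty":0,"tz":0,"spin":0},{"jaw":-0.55,"tx":0,"ty":0,"tz":0,"spin":0},{"jaw":-0.57,"tx":0,"ty":0,"tz":0,"spin":0},{"jaw":-0.59,"tx":0,"ty":0,"tz":0,"spin":0},{"jaw":-0.59,"tx":0,"ty":0,"tz":0,"spin":0},{"jaw":-0.59,"tx":0,"ty":0,"tz":0,"spin":0}]' 20
```

```text
clock: 6.35
tool_pos: [0.382, -0.2136, 0.0267]
ee_rot: [3.141, -0.0, -0.579]
wrist_force: [-2.7, 0.3, 0.6]
grip_width: 0.0178
finger_force: 8.7
```

```bash
python3 -m creep '[{"jaw":-0.59,"tx":0.1,"ty":0,"tz":-3.8,"spin":0},{"jaw":-0.59,"tx":0.3,"ty":0,"tz":-3.8,"spin":0},{"jaw":-0.59,"tx":0.5,"ty":0,"tz":-3.8,"spin":0},{"jaw":-0.59,"tx":0.7,"ty":0,"tz":-3.7,"spin":0},{"jaw":-0.59,"tx":0,"ty":0,"tz":0,"spin":0}]'
python3 - <<'E'
from h import *
P=world(cap('top','t4.png'));X,Y,Z=P[...,0],P[...,1],P[...,2]
m=(abs(X-.492)<.04)&(abs(Y+.287)<.04)&(Z>.06)&(Z<.09);q=P[m]
m=m&(abs(X-.491)<.008)&(abs(Y+.285)<.008);q=P[m];A=np.c_[q[:,:2]-[.491,-.285],np.ones(len(q))];print(m.sum(),np.linalg.lstsq(A,q[:,2],rcond=None)[0])
E
```

```text
clock: 6.85
tool_pos: [0.3837, -0.2147, 0.0425]
ee_rot: [3.141, -0.002, -0.579]
wrist_force: [0.4, -0.8, 0.9]
grip_width: 0.0178
finger_force: 8.7
49 [-0.03035434 -0.04494223  0.07361772]
```

```bash
cat >> h.py <<'E'
def red():
    c=cap('scene');P=world(c);hsv=cv2.cvtColor(c['image'],cv2.COLOR_RGB2HSV)
    m=((hsv[...,0]<6)|(hsv[...,0]>174))&(hsv[...,1]>150)&(hsv[...,2]>90)&(P[...,0]<.62)&(P[...,2]>.02)&(P[...,2]<.2)&(P[...,1]>-.36)
    q=P[m];print('red',m.sum(),np.round(q.mean(0),4),'z',np.round(np.percentile(q[:,2],[3,50,97]),4))
    return c,q
E
python3 -c "
from h import *
c,q=red()
o=np.array([.4909,-.2851]);d=np.array([.8387,-.5446]);s=(q[:,:2]-o)@d
for i in np.argsort(s)[::12]:print(round(s[i]*1000),round(q[i,2]*1000),end='; ')"
```

```text
red 88 [ 0.4045 -0.235   0.0577] z [0.0515 0.0581 0.0626]
-117 63; -111 62; -107 61; -103 60; -99 57; -94 56; -90 57; -84 56;
```

The handle is now opening (pad slope about 0.2 rad, block level), so I'll keep following the arc.

```bash
python3 -m creep '[{"jaw":-0.59,"tx":2.2,"ty":0,"tz":-7.3,"spin":0},{"jaw":-0.59,"tx":2.9,"ty":0,"tz":-7,"spin":0},{"jaw":-0.59,"tx":3.6,"ty":0,"tz":-6.7,"spin":0},{"jaw":-0.59,"tx":4.2,"ty":0,"tz":-6.3,"spin":0},{"jaw":-0.59,"tx":0,"ty":0,"tz":0,"spin":0}]'
python3 -c "
from h import *
c,q=red()
o=np.array([.4909,-.2851]);d=np.array([.8387,-.5446]);s=(q[:,:2]-o)@d
for i in np.argsort(s)[::12]:print(round(s[i]*1000),round(q[i,2]*1000),end='; ')"
```

```text
clock: 7.45
tool_pos: [0.3943, -0.2214, 0.0703]
ee_rot: [-3.142, 0.0, -0.579]
wrist_force: [-3.2, 3.0, 4.8]
grip_width: 0.018
finger_force: 9.4
red 83 [ 0.4128 -0.2404  0.0775] z [0.0677 0.0776 0.0887]
-103 90; -99 83; -95 82; -91 81; -88 78; -84 72; -80 71;
```

```bash
python3 -m creep '[{"jaw":0.2,"tx":0,"ty":0,"tz":0,"spin":0},{"jaw":0.2,"tx":0,"ty":0,"tz":0,"spin":0},{"jaw":0.2,"tx":0,"ty":0,"tz":-5,"spin":0},{"jaw":0.2,"tx":0,"ty":0,"tz":-25,"spin":0},{"jaw":0.2,"tx":0,"ty":0,"tz":-30,"spin":0},{"jaw":0.2,"tx":0,"ty":0,"tz":-30,"spin":0},{"jaw":0.2,"tx":0,"ty":0,"tz":-5,"spin":0},{"jaw":0.2,"tx":0,"ty":0,"tz":0,"spin":0}]'
python3 - <<'E'
from h import *
c,q=red()
P=world(cap('top','t5.png'));X,Y,Z=P[...,0],P[...,1],P[...,2]
m=(abs(X-.492)<.025)&(abs(Y+.287)<.025)&(Z>.06)&(Z<.085);print(m.sum(),np.nanmean(P[m],0),cv2.minAreaRect((P[m][:,:2]*1000).astype(np.float32)))
a=cv2.imread('pics/t5.png');cv2.imwrite('pics/t5c.png',cv2.resize(a[60:300,120:400],(700,600)))
d=np.array([.8387,-.5446]);b=np.nanmean(P[m],0)
to(b[0],b[1],.17)
E
```

```text
clock: 8.3
tool_pos: [0.3947, -0.2219, 0.1653]
ee_rot: [3.141, -0.003, -0.58]
wrist_force: [0.0, 0.7, -0.8]
grip_width: 0.0515
finger_force: 0.0
red 84 [ 0.4329 -0.2561  0.0984] z [0.0807 0.0988 0.1158]
142 [ 0.49013484 -0.2846392   0.07284547] ((490.23944091796875, -284.5809631347656), (25.825241088867188, 29.330890655517578), 56.801673889160156)
t 8.4 pos [ 0.3932 -0.2206  0.1629] yaw [-1.7999e+02  1.1000e-01 -3.3200e+01] F [-0.81  0.58  0.34] j [-0.7   0.01  1.91  0.    1.22  1.45] dtool mm [116.1   0.5  -7.3]
```

View pics/t5c.png

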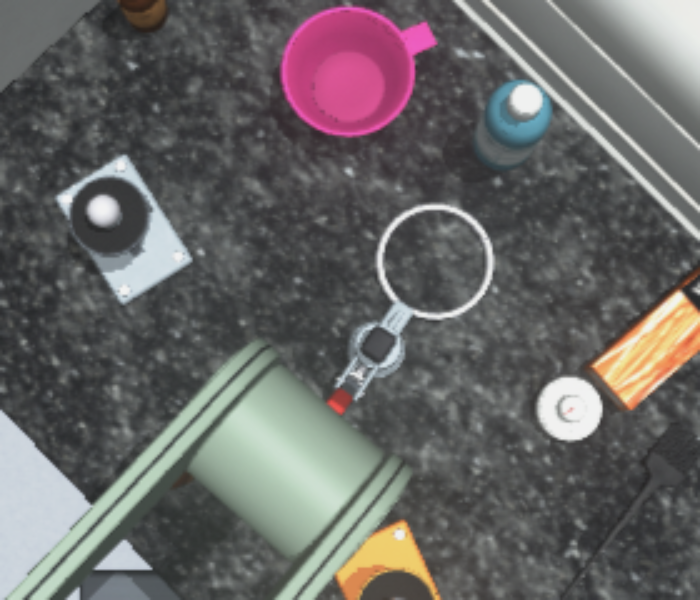

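Handle fully up (pad at crop (340,400), z 0.098) and the coupler flat with its block at (380,343). Next I grip the block.

```bash
python3 -m creep '[{"jaw":0.2,"tx":35,"ty":0,"tz":0,"spin":0},{"jaw":0.2,"tx":40,"ty":0,"tz":0,"spin":0},{"jaw":0.2,"tx":35,"ty":0.5,"tz":0,"spin":0},{"jaw":0.2,"tx":6,"ty":0,"tz":0,"spin":0},{"jaw":0.2,"tx":0,"ty":0,"tz":0,"spin":0},{"jaw":0.2,"tx":0,"ty":0,"tz":0,"spin":0}]'
python3 -c "
from h import *
to(.4902,-.2846,.0455)"
```

```text
clock: 9.0
tool_pos: [0.4891, -0.2839, 0.1623]
ee_rot: [-3.141, 0.004, -0.579]
wrist_force: [-0.3, -0.6, 1.0]
grip_width: 0.0511
finger_force: 0.0
t 9.0 pos [ 0.4891 -0.2839  0.1623] yaw [-179.98    0.24  -33.2 ] F [-0.3  -0.57  1.02] j [-0.68  0.25  1.63 -0.    1.26  1.47] dtool mm [  1.8   0.  116.8]
```

```bash
python3 -m creep '[{"jaw":0.2,"tx":1.4,"ty":0,"tz":30,"spin":0},{"jaw":0.2,"tx":0,"ty":0,"tz":35,"spin":0},{"jaw":0.2,"tx":0,"ty":0,"tz":25,"spin":0},{"jaw":0.2,"tx":0,"ty":0,"tz":16,"spin":0},{"jaw":0.2,"tx":0,"ty":0,"tz":9,"spin":0},{"jaw":0.2,"tx":0,"ty":0,"tz":0,"spin":0},{"jaw":0.2,"tx":0,"ty":0,"tz":0,"spin":0}]'
python3 -c "
from h import *
to(.4902,-.2846,.0455)"
```

```text
clock: 9.7
tool_pos: [0.492, -0.286, 0.0498]
ee_rot: [3.142, -0.001, -0.579]
wrist_force: [-0.5, -0.4, 0.0]
grip_width: 0.0513
finger_force: 0.0
t 9.7 pos [ 0.492  -0.286   0.0498] yaw [ 1.80e+02 -5.00e-02 -3.32e+01] F [-0.46 -0.36  0.03] j [-0.68  0.41  1.7   0.    1.04  1.47] dtool mm [-2.2 -0.2  4.3]
```

```bash
python3 -m creep '[{"jaw":0.2,"tx":-2,"ty":0,"tz":4,"spin":0},{"jaw":0.2,"tx":0,"ty":0,"tz":0,"spin":0},{"jaw":-1,"tx":0,"ty":0,"tz":0,"spin":0},{"jaw":-1,"tx":0,"ty":0,"tz":0,"spin":0},{"jaw":-1,"tx":0,"ty":0,"tz":0,"spin":0},{"jaw":-1,"tx":0,"ty":0,"tz":0,"spin":0},{"jaw":-1,"tx":0,"ty":0,"tz":0,"spin":0},{"jaw":-1,"tx":0,"ty":0,"tz":0,"spin":0}]' 90
python3 -c "
from h import *
to(.4902,-.2846,.0455)"
python3 -m creep '[{"jaw":-1,"tx":0,"ty":0,"tz":-10,"spin":0},{"jaw":-1,"tx":0,"ty":0,"tz":-15,"spin":0},{"jaw":-1,"tx":0,"ty":0,"tz":0,"spin":0},{"jaw":-1,"tx":0,"ty":0,"tz":0,"spin":0}]'
python3 -c "
from h import *
to(.4902,-.2846,.0455);print(env.observe()['moment'])"
```

```text
clock: 10.5
tool_pos: [0.4906, -0.2849, 0.0457]
ee_rot: [-3.141, -0.001, -0.58]
wrist_force: [-1.3, 0.6, 6.3]
grip_width: 0.025
finger_force: 89.7
t 10.5 pos [ 0.4906 -0.2849  0.0457] yaw [-1.7999e+02 -4.0000e-02 -3.3210e+01] F [-1.28  0.61  6.31] j [-0.68  0.41  1.7   0.    1.03  1.47] dtool mm [-0.5 -0.   0.2]
clock: 10.9
tool_pos: [0.4902, -0.285, 0.0702]
ee_rot: [3.141, -0.001, -0.58]
wrist_force: [0.9, -0.0, -8.0]
grip_width: 0.0244
finger_force: 89.4
t 10.9 pos [ 0.4902 -0.285   0.0702] yaw [ 1.7999e+02 -3.0000e-02 -3.3200e+01] F [ 0.87 -0.05 -7.96] j [-0.68  0.37  1.69 -0.    1.07  1.47] dtool mm [-0.3 -0.3 24.7]
[0.08660139 0.20911664 0.02619881]
```

```bash
python3 -m creep '[{"jaw":-1,"tx":0,"ty":0,"tz":-20,"spin":0},{"jaw":-1,"tx":0,"ty":0,"tz":-30,"spin":0},{"jaw":-1,"tx":0,"ty":0,"tz":-30,"spin":0},{"jaw":-1,"tx":0,"ty":0,"tz":-25,"spin":0},{"jaw":-1,"tx":0,"ty":0,"tz":-10,"spin":0},{"jaw":-1,"tx":0,"ty":0,"tz":0,"spin":0},{"jaw":-1,"tx":0,"ty":0,"tz":0,"spin":0}]'
python3 - <<'E'
from h import *
to(.6067,-.033,.185)
P=world(cap('top','t6.png'));X,Y,Z=P[...,0],P[...,1],P[...,2]
o=env.observe()['tool_pos'];d=np.array([np.cos(.579),-np.sin(.579)]);n=np.array([-d[1],d[0]])
s=(P[...,:2]-o[:2])@d;t=(P[...,:2]-o[:2])@n;rho=np.hypot(s-.104,t)
m=(rho>.045)&(rho<.066)&(Z>.1)&(Z<.25)
print(m.sum());A=np.c_[s[m]-.104,t[m],np.ones(m.sum())];print(np.linalg.lstsq(A,Z[m],rcond=None)[0],np.median(Z[m]),'expect',o[2]-.0457+.012, s[m].mean(),t[m].mean())
E
```

```text
clock: 11.6
tool_pos: [0.4891, -0.284, 0.1831]
ee_rot: [-3.141, 0.003, -0.58]
wrist_force: [0.1, -0.5, -9.0]
grip_width: 0.0245
finger_force: 90.0
t 11.6 pos [ 0.4891 -0.284   0.1831] yaw [-179.98    0.2   -33.21] F [ 0.07 -0.49 -9.03] j [-0.68  0.23  1.61 -0.    1.3   1.47] dtool mm [ -39.1 -274.4   -1.7]
262
[-0.01637584 -0.00347573  0.14768806] 0.147880982223205 expect 0.1487651610459122 0.14246550710955122 -0.0036775631993687615
```

```bash
python3 -m creep '[{"jaw":-1,"tx":-3,"ty":-20,"tz":0,"spin":0},{"jaw":-1,"tx":-5,"ty":-38,"tz":0,"spin":0},{"jaw":-1,"tx":-6,"ty":-40,"tz":0,"spin":0},{"jaw":-1,"tx":-6,"ty":-40,"tz":0,"spin":0},{"jaw":-1,"tx":-6,"ty":-40,"tz":0,"spin":0},{"jaw":-1,"tx":-6,"ty":-40,"tz":0,"spin":0},{"jaw":-1,"tx":-4,"ty":-36,"tz":0,"spin":0},{"jaw":-1,"tx":-3,"ty":-20,"tz":0,"spin":0}]'
python3 -m creep '[{"jaw":-1,"tx":0,"ty":0,"tz":0,"spin":0},{"jaw":-1,"tx":0,"ty":0,"tz":0,"spin":0},{"jaw":-1,"tx":0,"ty":0,"tz":0,"spin":0}]'
python3 - <<'E'
from h import *
to(.6067,-.033,.183)
c=cap('scene','s7.png');P=world(c);a=cv2.imread('pics/s7.png');cv2.imwrite('pics/s7c.png',cv2.resize(a[90:240,170:370],(800,600)))
np.save('s7.npy',P)
P0=np.load('scene0.npy');a0=cv2.imread('pics/scene0.png')
m=(abs(P0[...,0]-.607)<.03)&(abs(P0[...,1]+.033)<.03)&(P0[...,2]>.1)&(a0.min(2)>90);q=P0[m]
from scipy.optimize import least_squares
print('ball scene cam',m.sum(),least_squares(lambda c:np.linalg.norm(q-c,axis=1)-.015,[.607,-.033,.102],loss='soft_l1',f_scale=.001).x)
E
```

```text
clock: 12.45
tool_pos: [0.6072, -0.0307, 0.1822]
ee_rot: [-3.141, 0.004, -0.577]
wrist_force: [0.0, -1.1, -7.2]
grip_width: 0.0248
finger_force: 90.2
clock: 12.75
tool_pos: [0.6064, -0.0348, 0.1833]
ee_rot: [3.14, 0.003, -0.58]
wrist_force: [-0.7, -0.9, -9.1]
grip_width: 0.0246
finger_force: 90.2
t 12.75 pos [ 0.6064 -0.0348  0.1833] yaw [ 1.799e+02  1.500e-01 -3.324e+01] F [-0.67 -0.95 -9.13] j [-0.2   0.32  1.51 -0.    1.32  1.95] dtool mm [-0.8 -1.7  0.3]
ball scene cam 56 [ 0.60658334 -0.03455623  0.09894945]
```

View pics/s7c.png

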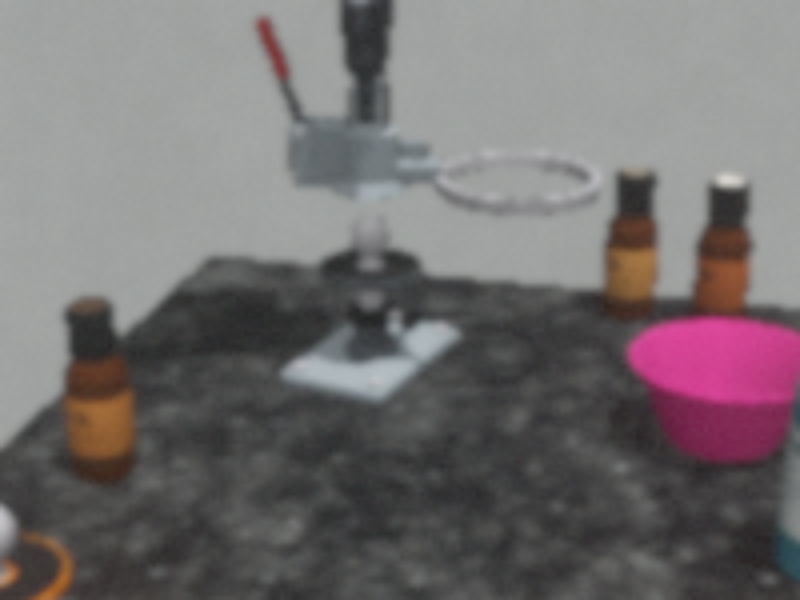

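The handle is up, and the socket mouth at (365,190) stands over the ball at (370,232). I'll descend, feeling for contact.

```bash
python3 -m creep '[{"jaw":-1,"tx":0,"ty":-0.8,"tz":6,"spin":0},{"jaw":-1,"tx":0,"ty":0,"tz":6,"spin":0},{"jaw":-1,"tx":0,"ty":0,"tz":5,"spin":0},{"jaw":-1,"tx":0,"ty":0,"tz":3,"spin":0},{"jaw":-1,"tx":0,"ty":0,"tz":2,"spin":0},{"jaw":-1,"tx":0,"ty":0,"tz":0,"spin":0}]'
python3 -m creep '[{"jaw":-1,"tx":0,"ty":0,"tz":1.5,"spin":0},{"jaw":-1,"tx":0,"ty":0,"tz":1.5,"spin":0},{"jaw":-1,"tx":0,"ty":0,"tz":0,"spin":0}]'
python3 -m creep '[{"jaw":-1,"tx":0,"ty":0,"tz":1.5,"spin":0},{"jaw":-1,"tx":0,"ty":0,"tz":1.5,"spin":0},{"jaw":-1,"tx":0,"ty":0,"tz":0,"spin":0}]'
python3 -m creep '[{"jaw":-1,"tx":0,"ty":0,"tz":1.5,"spin":0},{"jaw":-1,"tx":0,"ty":0,"tz":1.5,"spin":0},{"jaw":-1,"tx":0,"ty":0,"tz":0,"spin":0}]'
```

```text
clock: 13.4
tool_pos: [0.6078, -0.0335, 0.1625]
ee_rot: [3.141, 0.001, -0.58]
wrist_force: [0.2, -0.2, -8.2]
grip_width: 0.0246
finger_force: 90.4
clock: 13.7
tool_pos: [0.608, -0.0335, 0.1599]
ee_rot: [3.142, 0.0, -0.579]
wrist_force: [-0.8, 0.3, -6.7]
grip_width: 0.0245
finger_force: 90.4
clock: 14.0
tool_pos: [0.6078, -0.0335, 0.1566]
ee_rot: [3.141, 0.001, -0.579]
wrist_force: [0.2, -0.8, -7.5]
grip_width: 0.0246
finger_force: 90.4
clock: 14.3
tool_pos: [0.6078, -0.0335, 0.1536]
ee_rot: [3.141, 0.001, -0.579]
wrist_force: [-0.5, -0.0, -7.2]
grip_width: 0.0247
finger_force: 90.4
```

```bash
python3 -m creep '[{"jaw":-1,"tx":-0.8,"ty":0.5,"tz":1,"spin":0},{"jaw":-1,"tx":0,"ty":0,"tz":1.5,"spin":0},{"jaw":-1,"tx":0,"ty":0,"tz":0,"spin":0}]'
python3 -m creep '[{"jaw":-1,"tx":0,"ty":0,"tz":1.5,"spin":0},{"jaw":-1,"tx":0,"ty":0,"tz":1.5,"spin":0},{"jaw":-1,"tx":0,"ty":0,"tz":0,"spin":0}]'
python3 -m creep '[{"jaw":-1,"tx":0,"ty":0,"tz":1.5,"spin":0},{"jaw":-1,"tx":0,"ty":0,"tz":1.5,"spin":0},{"jaw":-1,"tx":0,"ty":0,"tz":0,"spin":0}]'
```

```text
clock: 14.6
tool_pos: [0.6068, -0.0335, 0.1512]
ee_rot: [3.141, 0.001, -0.58]
wrist_force: [-0.6, 0.1, -7.7]
grip_width: 0.0243
finger_force: 90.4
clock: 14.9
tool_pos: [0.6068, -0.0335, 0.1481]
ee_rot: [3.141, 0.001, -0.579]
wrist_force: [-0.6, -0.4, -6.8]
grip_width: 0.0248
finger_force: 90.4
clock: 15.2
tool_pos: [0.6068, -0.0335, 0.1451]
ee_rot: [3.141, 0.001, -0.58]
wrist_force: [0.1, 0.3, -7.4]
grip_width: 0.0243
finger_force: 90.4
```

```bash
for i in 1; do python3 -m creep '[{"jaw":-1,"tx":0,"ty":0,"tz":1.5,"spin":0},{"jaw":-1,"tx":0,"ty":0,"tz":1.5,"spin":0},{"jaw":-1,"tx":0,"ty":0,"tz":1.5,"spin":0},{"jaw":-1,"tx":0,"ty":0,"tz":0,"spin":0}]'; done
python3 -m creep '[{"jaw":-1,"tx":0,"ty":0,"tz":1.5,"spin":0},{"jaw":-1,"tx":0,"ty":0,"tz":1.5,"spin":0},{"jaw":-1,"tx":0,"ty":0,"tz":1,"spin":0},{"jaw":-1,"tx":0,"ty":0,"tz":0,"spin":0}]'
python3 -m creep '[{"jaw":-1,"tx":0,"ty":0,"tz":1.5,"spin":0},{"jaw":-1,"tx":0,"ty":0,"tz":1.5,"spin":0},{"jaw":-1,"tx":0,"ty":0,"tz":0,"spin":0}]'
```

```text
clock: 15.6
tool_pos: [0.6068, -0.0335, 0.1406]
ee_rot: [3.141, 0.001, -0.58]
wrist_force: [-0.3, -0.7, -8.0]
grip_width: 0.0249
finger_force: 90.4
clock: 16.0
tool_pos: [0.6069, -0.0335, 0.1367]
ee_rot: [3.141, 0.001, -0.579]
wrist_force: [-0.5, 0.0, -7.1]
grip_width: 0.0248
finger_force: 90.4
clock: 16.3
tool_pos: [0.6069, -0.0335, 0.1336]
ee_rot: [3.141, 0.001, -0.579]
wrist_force: [-0.8, 0.7, -7.9]
grip_width: 0.0241
finger_force: 90.4
```

```bash
python3 -m creep '[{"jaw":-1,"tx":0,"ty":0,"tz":1.5,"spin":0},{"jaw":-1,"tx":0,"ty":0,"tz":1.5,"spin":0},{"jaw":-1,"tx":0,"ty":0,"tz":0,"spin":0}]'
python3 -m creep '[{"jaw":-1,"tx":0,"ty":0,"tz":1,"spin":0},{"jaw":-1,"tx":0,"ty":0,"tz":0.8,"spin":0},{"jaw":-1,"tx":0,"ty":0,"tz":0,"spin":0}]'
python3 -m creep '[{"jaw":-1,"tx":0,"ty":0,"tz":1,"spin":0},{"jaw":-1,"tx":0,"ty":0,"tz":0,"spin":0}]'
```

```text
clock: 16.6
tool_pos: [0.6069, -0.0335, 0.1307]
ee_rot: [3.141, 0.001, -0.579]
wrist_force: [-0.1, 0.4, -7.1]
grip_width: 0.0243
finger_force: 90.4
clock: 16.9
tool_pos: [0.607, -0.0335, 0.129]
ee_rot: [3.141, 0.0, -0.579]
wrist_force: [-0.2, 0.4, -7.9]
grip_width: 0.0245
finger_force: 90.4
clock: 17.1
tool_pos: [0.607, -0.0335, 0.128]
ee_rot: [3.141, 0.0, -0.579]
wrist_force: [0.0, 0.0, -7.9]
grip_width: 0.0247
finger_force: 90.4
```

```bash
python3 -m creep '[{"jaw":-1,"tx":0,"ty":0,"tz":1,"spin":0},{"jaw":-1,"tx":0,"ty":0,"tz":0,"spin":0}]'
python3 -m creep '[{"jaw":-1,"tx":0,"ty":0,"tz":0.8,"spin":0},{"jaw":-1,"tx":0,"ty":0,"tz":0,"spin":0}]'
python3 -m creep '[{"jaw":-1,"tx":0,"ty":0,"tz":0.6,"spin":0},{"jaw":-1,"tx":0,"ty":0,"tz":0,"spin":0}]'
```

```text
clock: 17.3
tool_pos: [0.607, -0.0335, 0.127]
ee_rot: [3.141, 0.0, -0.58]
wrist_force: [-1.2, 0.1, -8.0]
grip_width: 0.0245
finger_force: 90.4
clock: 17.5
tool_pos: [0.607, -0.0335, 0.1263]
ee_rot: [3.142, 0.0, -0.58]
wrist_force: [0.8, -0.5, -7.0]
grip_width: 0.0244
finger_force: 90.4
clock: 17.7
tool_pos: [0.607, -0.0335, 0.1257]
ee_rot: [3.142, 0.0, -0.579]
wrist_force: [0.3, -0.5, -8.2]
grip_width: 0.0246
finger_force: 90.4
```

```bash
python3 -m creep '[{"jaw":-1,"tx":0,"ty":0,"tz":0.7,"spin":0},{"jaw":-1,"tx":0,"ty":0,"tz":0,"spin":0}]'
python3 -m creep '[{"jaw":-1,"tx":0,"ty":0,"tz":0.6,"spin":0},{"jaw":-1,"tx":0,"ty":0,"tz":0,"spin":0}]'
python3 -c "
from h import *
P=world(cap('top','t8.png'));X,Y,Z=P[...,0],P[...,1],P[...,2]
o=env.observe()['tool_pos'];print(env.observe()['moment']);d=np.array([np.cos(.579),-np.sin(.579)]);n=np.array([-d[1],d[0]])
s=(P[...,:2]-o[:2])@d;t=(P[...,:2]-o[:2])@n;rho=np.hypot(s-.104,t)
m=(rho>.05)&(rho<.062)&(Z>.08)&(Z<.12)
print(m.sum(),np.median(Z[m])-.012)"
```

```text
clock: 17.9
tool_pos: [0.6072, -0.0335, 0.1251]
ee_rot: [-3.142, -0.0, -0.579]
wrist_force: [0.3, 0.2, -8.1]
grip_width: 0.0245
finger_force: 90.4
clock: 18.1
tool_pos: [0.6072, -0.0335, 0.125]
ee_rot: [-3.142, -0.0, -0.579]
wrist_force: [-0.8, 0.3, -4.4]
grip_width: 0.0244
finger_force: 90.8
[ 0.08798841  0.44940593 -0.03113276]
489 0.0787517097469599
```

```bash
python3 -m creep '[{"jaw":-1,"tx":0,"ty":0,"tz":0.3,"spin":0},{"jaw":-1,"tx":0,"ty":0,"tz":0,"spin":0}]'
python3 -m creep '[{"jaw":-1,"tx":0,"ty":0,"tz":0.3,"spin":0},{"jaw":-1,"tx":0,"ty":0,"tz":0,"spin":0}]'
python3 -c "
from h import *
print(env.observe()['moment'])"
```

```text
clock: 18.35
tool_pos: [0.6072, -0.0335, 0.125]
ee_rot: [-3.141, -0.0, -0.579]
wrist_force: [-2.0, 0.8, -0.9]
grip_width: 0.0245
finger_force: 91.3
clock: 18.55
tool_pos: [0.6073, -0.0335, 0.125]
ee_rot: [-3.141, -0.001, -0.579]
wrist_force: [-4.7, 0.7, 3.4]
grip_width: 0.0242
finger_force: 91.8
[ 0.17473934  0.93526304 -0.02657207]
```

Firm stop at TCP z 0.125, which puts the underside at about 0.0795, matching the collar at 0.080. The slight droop in the grip can level out as I ease the grip.

```bash
python3 -m creep '[{"jaw":-1,"tx":0,"ty":0,"tz":0,"spin":0},{"jaw":-1,"tx":0,"ty":0,"tz":0.2,"spin":0},{"jaw":-1,"tx":0,"ty":0,"tz":0,"spin":0}]' 20
python3 -c "
from h import *
print(env.observe()['moment'])"
python3 -m creep '[{"jaw":-0.35,"tx":0,"ty":0,"tz":0,"spin":0},{"jaw":-0.25,"tx":0,"ty":0,"tz":0,"spin":0},{"jaw":-0.1,"tx":0,"ty":0,"tz":0,"spin":0},{"jaw":-0.1,"tx":0,"ty":0,"tz":0,"spin":0}]' 
python3 - <<'E'
from h import *
to(.607,-.033,.22)
c,q=red()
P=world(cap('top','t9.png'));X,Y,Z=P[...,0],P[...,1],P[...,2]
o=env.observe()['tool_pos'];d=np.array([np.cos(.579),-np.sin(.579)]);n=np.array([-d[1],d[0]])
s=(P[...,:2]-o[:2])@d;t=(P[...,:2]-o[:2])@n;rho=np.hypot(s-.104,t)
m=(rho>.05)&(rho<.062)&(Z>.07)&(Z<.12)
A=np.c_[s[m]-.104,t[m],np.ones(m.sum())];print(m.sum(),np.median(Z[m])-.012,np.linalg.lstsq(A,Z[m],rcond=None)[0])
E
```

```text
clock: 18.85
tool_pos: [0.6073, -0.0335, 0.1249]
ee_rot: [-3.141, -0.001, -0.579]
wrist_force: [-4.3, 1.3, 4.8]
grip_width: 0.0243
finger_force: 92.2
[ 0.19288888  1.13622904 -0.01992525]
clock: 19.25
tool_pos: [0.6077, -0.0337, 0.1238]
ee_rot: [-3.141, -0.001, -0.58]
wrist_force: [-0.9, 0.5, -0.7]
grip_width: 0.0388
finger_force: 0.0
t 19.25 pos [ 0.6077 -0.0337  0.1238] yaw [-1.7997e+02 -7.0000e-02 -3.3210e+01] F [-0.88  0.48 -0.74] j [-0.2   0.38  1.55 -0.    1.21  1.95] dtool mm [ -0.9  -0.2 -96.2]h.py:21: RuntimeWarning: Mean of empty slice.
  q=P[m];print('red',m.sum(),np.round(q.mean(0),4),'z',np.round(np.percentile(q[:,2],[3,50,97]),4))
  ret = um.true_divide(
Traceback (most recent call last):
  File "h.py", line 21, in red
    q=P[m];print('red',m.sum(),np.round(q.mean(0),4),'z',np.round(np.percentile(q[:,2],[3,50,97]),4))
                                                                  ~~~~~~~~~~~~~^^^^^^^^^^^^^^^^^^
IndexError: index -1 is out of bounds for axis 0 with size 0
```

Released. I'll lift straight up 90 mm and check that it sits level, and where the pad is.

```bash
python3 -m creep '[{"jaw":0.2,"tx":0,"ty":0,"tz":-5,"spin":0},{"jaw":0.2,"tx":0,"ty":0,"tz":-20,"spin":0},{"jaw":0.2,"tx":0,"ty":0,"tz":-30,"spin":0},{"jaw":0.2,"tx":0,"ty":0,"tz":-35,"spin":0},{"jaw":-1,"tx":0,"ty":0,"tz":-10,"spin":0},{"jaw":-1,"tx":0,"ty":0,"tz":0,"spin":0},{"jaw":-1,"tx":0,"ty":0,"tz":0,"spin":0}]' 
python3 - <<'E'
from h import *
P=world(cap('top','t9.png'));X,Y,Z=P[...,0],P[...,1],P[...,2]
o=np.array([.607,-.0335]);d=np.array([np.cos(.579),-np.sin(.579)]);n=np.array([-d[1],d[0]])
s=(P[...,:2]-o[:2])@d;t=(P[...,:2]-o[:2])@n;rho=np.hypot(s-.104,t)
m=(rho>.05)&(rho<.062)&(Z>.07)&(Z<.12)
A=np.c_[s[m]-.104,t[m],np.ones(m.sum())];print(m.sum(),np.median(Z[m])-.012,np.linalg.lstsq(A,Z[m],rcond=None)[0])
c=cap('scene','s9.png');Q=world(c);a=cv2.imread('pics/s9.png');cv2.imwrite('pics/s9c.png',cv2.resize(a[90:240,170:370],(800,600)))
h=cv2.cvtColor(a,cv2.COLOR_BGR2HSV);m=((h[...,0]<8)|(h[...,0]>172))&(h[...,1]>100)&(np.hypot(Q[...,0]-.55,Q[...,1])<.08)&(Q[...,2]>.1)
q=Q[m];print(m.sum(),q.mean(0),q[:,2].min(),q[:,2].max(),((q[:,:2]-o)@d).mean(),((q[:,:2]-o)@n).mean())
to(.607,-.033,.22)
E
```

```text
clock: 20.0
tool_pos: [0.6064, -0.0334, 0.2226]
ee_rot: [3.141, 0.002, -0.579]
wrist_force: [-0.7, 0.4, 0.5]
grip_width: 0.0081
finger_force: 0.0
509 0.07883469549634105 [-0.03447364 -0.00872188  0.09034767]
32 [ 0.54937771 -0.00604538  0.17746123] 0.15794039304711865 0.19533418386342483 -0.06325326623211285 -0.00855038446261392
t 20.1 pos [ 0.6057 -0.0333  0.2213] yaw [179.91   0.22 -33.21] F [ 0.01  0.61 -0.47] j [-0.2   0.28  1.47  0.    1.39  1.95] dtool mm [ 0.9 -0.9  1.3]
```

View pics/s9c.png

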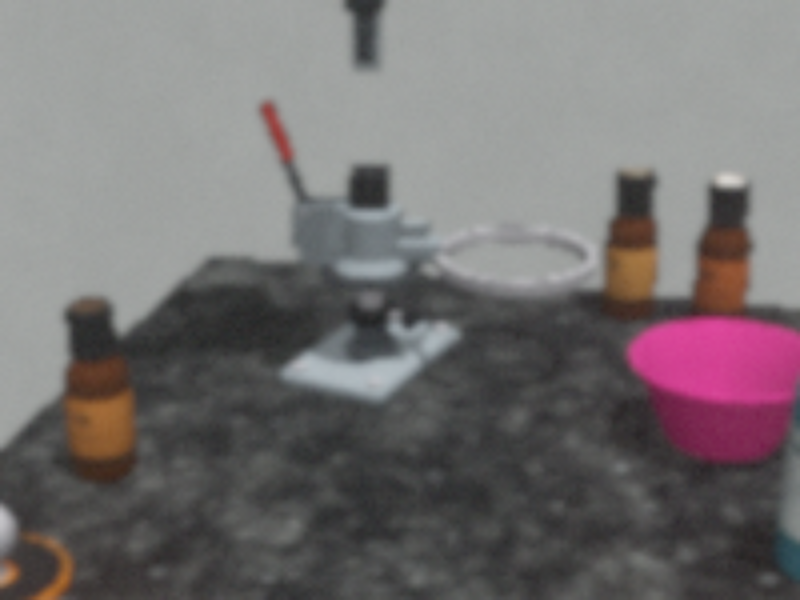

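The handle is up with the coupler on the collar. The ring looks slightly low on its outer side, so I'll check the camera's slope bias against the earlier picture with the coupler flat on the table.

```bash
python3 - <<'E'
from h import *
P=np.load('top0.npy')
def f(P,o,yaw,z):
    d=np.array([np.cos(yaw),np.sin(yaw)]);n=np.array([-d[1],d[0]]);Z=P[...,2]
    s=(P[...,:2]-o)@d;t=(P[...,:2]-o)@n
    for nm,m in(('ring',(abs(np.hypot(s-.104,t)-.0555)<.003)&(Z>z+.006)&(Z<z+.03)),('block',(abs(s)<.012)&(abs(t)<.01)&(Z>z+.06)&(Z<z+.085))):
        A=np.c_[s[m]-.104*(nm=='ring'),t[m],np.ones(m.sum())];b=np.median(Z[m])
        for _ in range(5):
            x=np.linalg.lstsq(A,Z[m],rcond=None)[0];r=abs(A@x-Z[m]);k=r<max(2*np.median(r),.001);mm=m.copy();mm[m]=k;m=mm;A=A[k]
        print(nm,m.sum(),np.round(x,4))
f(P,[.4923,-.2868],-.579,0)
P=world(cap('top','t10.png'));np.save('t10.npy',P);f(P,[.607,-.0335],-.579,.08)
E
```

```text
ring 166 [-0.0056 -0.0034  0.0125]
block 63 [-0.008  -0.0199  0.074 ]
ring 223 [-0.0093 -0.007   0.0913]
block 9 [-0.4977  0.0398  0.1461]
```

The bias-corrected ring slope is about 0.004 rad and the underside is at 0.079, so it is home and level. Next I bring the closed fingertips to the inner side of the handle.

```bash
python3 -m creep '[{"jaw":-1,"tx":-12,"ty":-0.5,"tz":0,"spin":0},{"jaw":-1,"tx":-14,"ty":0,"tz":0,"spin":0},{"jaw":-1,"tx":-9,"ty":0,"tz":10,"spin":0},{"jaw":-1,"tx":0,"ty":0,"tz":15,"spin":0},{"jaw":-1,"tx":0,"ty":0,"tz":12,"spin":0},{"jaw":-1,"tx":0,"ty":0,"tz":3,"spin":0},{"jaw":-1,"tx":0,"ty":0,"tz":0,"spin":0},{"jaw":-1,"tx":0,"ty":0,"tz":0,"spin":0}]'
cat >> h.py <<'E'
def rel():
    o=env.observe();d=np.array([np.cos(.579),-np.sin(.579)]);n=np.array([-d[1],d[0]]);p=o['tool_pos']-[.607,-.0335,0]
    f=o['wrist_force'];print('s',round(p[:2]@d*1e3,1),'t',round(p[:2]@n*1e3,1),'z',round(p[2]*1e3,1),'Fs',round(f[:2]@d,2),'Fz',round(f[2],2),'t',round(o['clock'],2))
E
python3 -c "
from h import *
rel()"
```

```text
clock: 20.95
tool_pos: [0.5785, -0.0142, 0.1838]
ee_rot: [-3.141, -0.0, -0.58]
wrist_force: [-0.0, 0.0, -0.6]
grip_width: -0.0004
finger_force: 0.0
s -34.4 t 0.6 z 183.8 Fs -0.02 Fz -0.63 t 20.95
```

```bash
cat > r.sh <<'E'
python3 -c "
from h import *
rel()"
E
python3 -m creep '[{"jaw":-1,"tx":-6,"ty":0,"tz":1,"spin":0},{"jaw":-1,"tx":-5,"ty":0,"tz":1,"spin":0},{"jaw":-1,"tx":-3,"ty":0,"tz":0.5,"spin":0},{"jaw":-1,"tx":0,"ty":0,"tz":0,"spin":0}]' >/dev/null; sh r.sh
python3 -m creep '[{"jaw":-1,"tx":-2,"ty":0,"tz":0,"spin":0},{"jaw":-1,"tx":-2,"ty":0,"tz":0.5,"spin":0},{"jaw":-1,"tx":0,"ty":0,"tz":0,"spin":0}]'>/dev/null; sh r.sh
python3 -m creep '[{"jaw":-1,"tx":-2,"ty":0,"tz":0.5,"spin":0},{"jaw":-1,"tx":-2,"ty":0,"tz":0.7,"spin":0},{"jaw":-1,"tx":0,"ty":0,"tz":0,"spin":0}]'>/dev/null; sh r.sh
```

```text
s -49.5 t 0.6 z 181.3 Fs 0.35 Fz -0.06 t 21.35
s -52.6 t 0.6 z 181.0 Fs 0.48 Fz 0.76 t 21.65
s -56.9 t 0.6 z 179.6 Fs 1.85 Fz 1.3 t 21.95
```

```bash

python3 -m creep '[{"jaw":-1,"tx":-2.4,"ty":0,"tz":0.6,"spin":0},{"jaw":-1,"tx":-2.4,"ty":0,"tz":0.8,"spin":0},{"jaw":-1,"tx":0,"ty":0,"tz":0,"spin":0}]'>/dev/null; sh r.sh
python3 -m creep '[{"jaw":-1,"tx":-2.8,"ty":0,"tz":1.3,"spin":0},{"jaw":-1,"tx":-2.8,"ty":0,"tz":1.4,"spin":0},{"jaw":-1,"tx":0,"ty":0,"tz":0,"spin":0}]'>/dev/null; sh r.sh
python3 -m creep '[{"jaw":-1,"tx":-2.7,"ty":0,"tz":1.6,"spin":0},{"jaw":-1,"tx":0,"ty":0,"tz":0,"spin":0}]'>/dev/null; sh r.sh
```

```text
s -62.1 t 0.6 z 177.8 Fs 2.16 Fz 0.28 t 22.25
s -67.9 t 0.6 z 175.1 Fs 2.34 Fz 0.58 t 22.55
s -70.4 t 0.6 z 173.6 Fs 2.41 Fz -0.08 t 22.75
```

```bash

python3 -m creep '[{"jaw":-1,"tx":-2.5,"ty":0,"tz":1.7,"spin":0},{"jaw":-1,"tx":-2.5,"ty":0,"tz":1.8,"spin":0},{"jaw":-1,"tx":0,"ty":0,"tz":0,"spin":0}]'>/dev/null; sh r.sh
python3 -m creep '[{"jaw":-1,"tx":-2.4,"ty":0,"tz":1.9,"spin":0},{"jaw":-1,"tx":-2.3,"ty":0,"tz":2,"spin":0},{"jaw":-1,"tx":0,"ty":0,"tz":0,"spin":0}]'>/dev/null; sh r.sh
python3 -m creep '[{"jaw":-1,"tx":-2.2,"ty":0,"tz":2.1,"spin":0},{"jaw":-1,"tx":-2.1,"ty":0,"tz":2.2,"spin":0},{"jaw":-1,"tx":0,"ty":0,"tz":0,"spin":0}]'>/dev/null; sh r.sh
```

```text
s -75.6 t 0.6 z 170.0 Fs 1.75 Fz 0.3 t 23.05
s -80.3 t 0.6 z 166.0 Fs 1.62 Fz 2.68 t 23.35
s -84.7 t 0.5 z 161.5 Fs 1.05 Fz 1.65 t 23.65
```

```bash

python3 -m creep '[{"jaw":-1,"tx":-1.9,"ty":0,"tz":2.4,"spin":0},{"jaw":-1,"tx":-1.8,"ty":0,"tz":2.5,"spin":0},{"jaw":-1,"tx":-1.7,"ty":0,"tz":2.6,"spin":0},{"jaw":-1,"tx":0,"ty":0,"tz":0,"spin":0}]'>/dev/null; sh r.sh
python3 -m creep '[{"jaw":-1,"tx":-1.5,"ty":0,"tz":2.7,"spin":0},{"jaw":-1,"tx":-1.4,"ty":0,"tz":2.8,"spin":0},{"jaw":-1,"tx":-1.3,"ty":0,"tz":2.8,"spin":0},{"jaw":-1,"tx":0,"ty":0,"tz":0,"spin":0}]'>/dev/null; sh r.sh
python3 -m creep '[{"jaw":-1,"tx":-1.1,"ty":0,"tz":2.9,"spin":0},{"jaw":-1,"tx":-1,"ty":0,"tz":2.9,"spin":0},{"jaw":-1,"tx":-0.8,"ty":0,"tz":2.9,"spin":0},{"jaw":-1,"tx":0,"ty":0,"tz":0,"spin":0}]'>/dev/null; sh r.sh
```

```text
s -90.4 t 0.5 z 153.7 Fs 0.71 Fz 1.12 t 24.05
s -94.2 t 0.3 z 145.4 Fs -0.84 Fz 1.02 t 24.45
s -97.0 t 0.3 z 136.8 Fs -0.2 Fz -0.01 t 24.85
```

```bash

python3 -m creep '[{"jaw":-1,"tx":-0.5,"ty":0,"tz":2.5,"spin":0},{"jaw":-1,"tx":-0.3,"ty":0,"tz":1.5,"spin":0},{"jaw":-1,"tx":0,"ty":0,"tz":0,"spin":0}]'>/dev/null; sh r.sh
python3 -m creep '[{"jaw":-1,"tx":0,"ty":0,"tz":1.2,"spin":0},{"jaw":-1,"tx":0,"ty":0,"tz":0.8,"spin":0},{"jaw":-1,"tx":0,"ty":0,"tz":0,"spin":0}]'>/dev/null; sh r.sh
python3 -m creep '[{"jaw":-1,"tx":0,"ty":0,"tz":0.8,"spin":0},{"jaw":-1,"tx":0,"ty":0,"tz":0,"spin":0}]'>/dev/null; sh r.sh
python3 - <<'E'
from h import *
c=cap('scene','s11.png');Q=world(c);a=cv2.imread('pics/s11.png');cv2.imwrite('pics/s11c.png',cv2.resize(a[90:240,170:370],(800,600)))
h=cv2.cvtColor(a,cv2.COLOR_BGR2HSV);m=((h[...,0]<8)|(h[...,0]>172))&(h[...,1]>100)&(np.hypot(Q[...,0]-.53,Q[...,1])<.1)&(Q[...,2]>.09)&(Q[...,2]<.22)
q=Q[m];s=(q[:,:2]-[.607,-.0335])@[.837,-.547]
for i in np.argsort(s)[::4]:print(round(s[i]*1000),round(q[i,2]*1000),end='; ')
E
```

```text
s -97.4 t 0.5 z 133.2 Fs 0.33 Fz 0.41 t 25.15
s -97.4 t 0.6 z 131.4 Fs -0.64 Fz 0.26 t 25.45
s -97.2 t 0.6 z 130.7 Fs 0.51 Fz 0.48 t 25.65
-120 128; -115 124; -109 122; -105 123; -102 124; -96 127; -91 126; -88 126;
```

View pics/s11c.png

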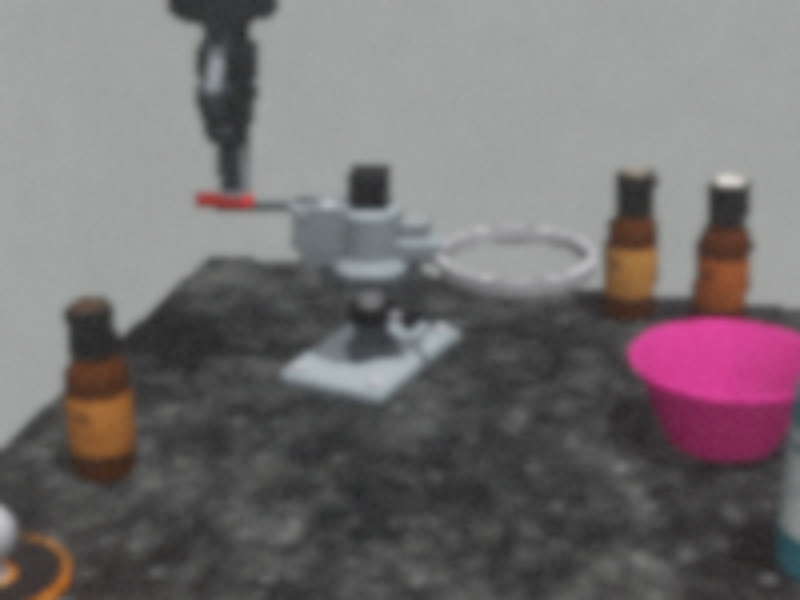

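The handle lies flat at (225,202), with its side at z of about 0.125. A gentle touch down will confirm it, then I retreat.

```bash

python3 -m creep '[{"jaw":-1,"tx":0,"ty":0,"tz":0.8,"spin":0},{"jaw":-1,"tx":0,"ty":0,"tz":0,"spin":0}]'>/dev/null; sh r.sh
python3 -m creep '[{"jaw":-1,"tx":0,"ty":0,"tz":0.6,"spin":0},{"jaw":-1,"tx":0,"ty":0,"tz":0,"spin":0}]'>/dev/null; sh r.sh
python3 -m creep '[{"jaw":-1,"tx":0,"ty":0,"tz":0.4,"spin":0},{"jaw":-1,"tx":0,"ty":0,"tz":0,"spin":0}]'>/dev/null; sh r.sh
```

```text
s -97.3 t 0.6 z 129.9 Fs 0.23 Fz 0.33 t 25.9
s -97.3 t 0.6 z 129.4 Fs -1.04 Fz 0.47 t 26.1
s -97.3 t 0.6 z 129.2 Fs -1.98 Fz 1.74 t 26.3
```

```bash

python3 -m creep '[{"jaw":-1,"tx":0,"ty":0,"tz":0.2,"spin":0},{"jaw":-1,"tx":0,"ty":0,"tz":0,"spin":0}]'>/dev/null; sh r.sh
python3 -m creep '[{"jaw":-1,"tx":0,"ty":0,"tz":-5,"spin":0},{"jaw":-1,"tx":0,"ty":0,"tz":-20,"spin":0},{"jaw":-1,"tx":0,"ty":0,"tz":-30,"spin":0},{"jaw":-1,"tx":0,"ty":0,"tz":-30,"spin":0},{"jaw":-1,"tx":0,"ty":0,"tz":0,"spin":0},{"jaw":-1,"tx":0,"ty":0,"tz":0,"spin":0},{"jaw":-1,"tx":0,"ty":0,"tz":0,"spin":0}]'
python3 - <<'E'
from h import *
c=cap('scene','s12.png');Q=world(c);a=cv2.imread('pics/s12.png')
h=cv2.cvtColor(a,cv2.COLOR_BGR2HSV);m=((h[...,0]<8)|(h[...,0]>172))&(h[...,1]>100)&(np.hypot(Q[...,0]-.53,Q[...,1])<.1)&(Q[...,2]>.09)&(Q[...,2]<.22)
q=Q[m];s=(q[:,:2]-[.607,-.0335])@[.837,-.547];print(m.sum(),q.mean(0),np.polyfit(s,q[:,2],1))
P=world(cap('top'));Z=P[...,2];d=np.array([.837,-.547]);n=np.array([.547,.837])
s=(P[...,:2]-[.607,-.0335])@d;t=(P[...,:2]-[.607,-.0335])@n
m=(abs(np.hypot(s-.104,t)-.0555)<.003)&(Z>.086)&(Z<.11)
A=np.c_[s[m]-.104,t[m],np.ones(m.sum())];print(m.sum(),np.linalg.lstsq(A,Z[m],rcond=None)[0],np.median(Z[m]))
v=np.hstack([a,cv2.imread('pics/scene0.png')])
cv2.imwrite('pics/s12c.png',cv2.resize(v,(800,300)))
E
```

```text
s -97.4 t 0.7 z 129.2 Fs -2.1 Fz 4.02 t 26.5
clock: 27.2
tool_pos: [0.525, 0.0203, 0.2124]
ee_rot: [3.141, 0.002, -0.58]
wrist_force: [-0.9, -0.5, 0.5]
grip_width: -0.0004
finger_force: 0.0
46 [0.51795862 0.01790437 0.12603418] [0.01868994 0.12795263]
329 [-0.02799222  0.00209944  0.09178644] 0.091455152714505
```

View pics/s12c.png

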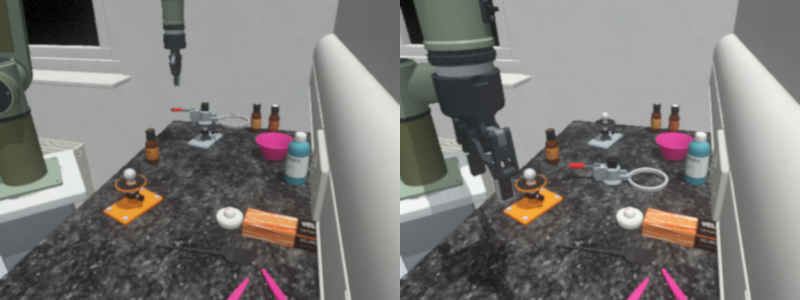

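The holder sits locked on the post at (205,115), and everything else stands where it was.

```bash
python3 -c "
from station import env
print(env.hand_in())"
```

```text
the job is handed in; nothing more can be done
None
```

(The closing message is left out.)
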